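# Stand the vases on their drip slabs for the glaze firing

## Robot

A 6-joint arm with a two-finger parallel gripper is mounted at the origin on the work surface. World frame = base frame: x ahead of the robot, y to its left, z up, the work surface at z = 0. Lengths are in m, angles in rad, forces in N, time in s.
With the tool pointing down it reaches from about 0.375 to 0.9 m from the base axis. Payload 3.1 kg.
Tool frame: the origin (TCP) lies between the finger pads; the fingertips stand 22 mm ahead of it and the grasp point (between the pads) lies 3 mm ahead of it; z points along the fingers, y is the line along which they close (so a half turn about z gives the same grasp; the last joint's range is limited). The gripper opens to 87 mm and grips with 3 to 60 N. Pads are 19 mm wide; open, the fingers measure 117 mm over their backs; the gripper's body (75 mm by 190 mm) begins 51 mm behind the grasp point.
Start: joints at [-1.313, 0.527, 1.433, -0, 1.181, -0.178], TCP at [0.264, -0.567, 0.245] pointing down, gripper open.
Joint ranges: [-3.08, 3.08], [-0.75, 2.2], [0.22, 2.44], [-1.43, 4.57], [0, 2.65], [-2.85, 2.85]. Speed limits (rad/s): [2.79, 2.79, 3.14, 3.14, 3.14, 3.14].

## Interface

Orientations are given as a unit quaternion [x, y, z, w].
In Python, from rig import get_obs, camera, get_calibration, hand_in, cut_out gives the robot as it stands.
- The arm moves only by the shell command python3 -m inch 'ROWS' [OPENING] [FORCE]. ROWS is JSON, one flat list of numbers, 6 for each row, row after row: the shift along the tool's x, y, z scaled (see below), then the turn, a rotation vector about the tool's x, y, z scaled (see below). A call has 1 to 20 rows; each row is the pose to reach, as a shift and turn from the pose commanded when the call began, along the tool's axes at that moment; what a row does not reach only later rows make up. The controller multiplies each number of a shift by 0.08 m and each number of a turn by 90 degrees. A row lasts 1/12 s, in which the tool goes at most 41.7 mm and 7.16 degrees, less where a joint would pass 70% of its speed; a pose out of reach is approached as far as the arm can. A call with a number of a shift or a turn outside -1 to 1 is refused whole. A call with a gripper value outside its range is refused whole. OPENING is the finger opening in mm, from 0 to 87, set as the call begins (- or left out, the last holds). The fingers move at their own pace and stop on an object; FORCE is the grip in N (left out, the last holds). Time passes only in rows, so rows that repeat a pose let the fingers close. It gives the time, the measured TCP pose, the force, the opening and the grip force at its end, in the units of the state.
- get_obs(): the state, without advancing time (a new reading comes with each control period).
- camera(name): name is "side" or "top" or "wrist"; returns the picture (384x512x3 uint8, red, green, blue); there is no depth.
- get_calibration(name): a dict with "vertical_fov" (degrees; the focal length in pixels is half the picture's height over the tangent of half this angle, whatever the lens; pixels are square), "cx", "cy" (the principal point, pixels), "D" ([k1, k2, p1, p2, k3] as OpenCV has them; the pictures are not rectified), "T" (4x4, takes a point from camera to world coordinates). Camera axes: x right, y down, z forward; pixel columns grow to the right and rows downward; lengths in m; the calibration is good to about 2 mm. A picture is of the moment at which its call begins: read the wrist's pose just before it. get_calibration takes no time and is no camera call; for the wrist camera it gives the pose at the moment of the call.
- hand_in(): hands the job in; it is judged then, once.
Trained networks look in the newest picture that a camera, given by its name, has taken for a name from the list of things; names that differ only in an ending like _2 or _b are one class to them, and where a whole thing is asked for, a point or a joint stands for the part that bears it (a point fixed in the world has none). Each returns a list of dicts, best first, with "conf" (0 to 1); they miss things now and then, are a little off and sometimes report something else, mostly with a low value. They report only what shows in the picture. A call takes as long as a camera call. They do not tell look-alikes from the thing itself.
- cut_out(camera, thing): "region" (384x512 bool, what is visible of it) and "bbox" ([left, top, right, bottom] in pixels, round what is visible of it).
The state is a dict: "time": time; "q": joint angles; "joint_velocities": joint speeds; "joint_torque": joint torques, N m; "position": TCP position; "tool_rot": TCP orientation; "ft_force": force on the tool from outside, world axes, zero at the start; "moment": the same for the moment, N m; "grip_width": finger opening in m; "grip_force": force on a finger pad.
Only numpy, scipy, OpenCV 4.12 (cv2) and the standard library are available. Lean on these libraries where they do the work, as an engineer would, in place of code of your own. Each camera call takes 0.05 s, during which the arm holds its last target. There are 200 camera calls.

## Task

Get the four narrow-necked vases ready for the glaze firing: stand each one upright in the middle of the pale drip slab that matches its body in both shape and size (round on round, square on square, large on large, small on small). Set them down gently without dropping or tipping any, and leave the two open beakers where they are; which way round a vase is turned, and the order of work, do not matter.

Things in the scene. Friction and masses are not known exactly. Their poses are not given: they have to be found in the camera images.
- vase_large_round_c (a point): large loose reddish clay vase with a round, cylindrical body 66 mm wide and one narrow straight round neck. It stands upright on the table; 125 mm tall, the neck is 30 mm in diameter and runs from 84 mm to 125 mm above the foot. 0.1 to 0.5 kg. The point is on the axis, half-way up (62.5 mm above the foot); z up along the neck
- vase_small_round_c (a point): small loose reddish clay vase with a round, cylindrical body 46 mm wide and one narrow straight round neck. It stands upright on the table; 90 mm tall, the neck is 24 mm in diameter and runs from 52 mm to 90 mm above the foot. 0.1 to 0.5 kg. The point is on the axis, half-way up (45 mm above the foot); z up along the neck
- vase_large_square_c (a point): large loose reddish clay vase with a square, box-like body 62 mm wide and one narrow straight round neck. It stands upright on the table; 125 mm tall, the neck is 30 mm in diameter and runs from 84 mm to 125 mm above the foot. 0.1 to 0.5 kg. The point is on the axis, half-way up (62.5 mm above the foot); z up along the neck, x and y square to the flat sides
- vase_small_square_c (a point): small loose reddish clay vase with a square, box-like body 42 mm wide and one narrow straight round neck. It stands upright on the table; 90 mm tall, the neck is 24 mm in diameter and runs from 52 mm to 90 mm above the foot. 0.1 to 0.5 kg. The point is on the axis, half-way up (45 mm above the foot); z up along the neck, x and y square to the flat sides
- slab_large_round_top (a point): large pale fireclay drip slab, round disc, 100 mm across, 10 mm thick, lying flat on the table and not movable. The point is the centre of its top face (10 mm above the table); z up
- slab_small_round_top (a point): small pale fireclay drip slab, round disc, 70 mm across, 10 mm thick, lying flat on the table and not movable. The point is the centre of its top face (10 mm above the table); z up
- slab_large_square_top (a point): large pale fireclay drip slab, square, 96 x 96 mm, 10 mm thick, lying flat on the table and not movable. The point is the centre of its top face (10 mm above the table); z up, x and y square to its edges
- slab_small_square_top (a point): small pale fireclay drip slab, square, 66 x 66 mm, 10 mm thick, lying flat on the table and not movable. The point is the centre of its top face (10 mm above the table); z up, x and y square to its edges
- beaker_a_c (a point): open straight-sided beaker of the same reddish clay, 68 mm across the mouth and 75 mm tall, no neck and no slab of its own; stands upright, loose. The point is on its axis, half-way up (37.5 mm above the foot)
- beaker_b_c (a point): open straight-sided beaker of the same reddish clay, 68 mm across the mouth and 75 mm tall, no neck and no slab of its own; stands upright, loose. The point is on its axis, half-way up (37.5 mm above the foot)
There are look-alikes about, which are no part of the job. Leave any black or brown look-alike of the part that bears slab_small_round_top alone.

How it is judged:
By the outcome, as a careful person would: the job done as asked, in the order asked, and still so for the second after the job is handed in, with the robot touching nothing.
It also fails if it takes over 120 s, if anything falls off the work surface, if the arm or the gripper's body presses on something with over 40 N, if the wrist force passes 120 N, or if a joint passes its speed limit or range.

## Working session

There is one attempt and no reset: what is moved stays moved. The work goes in short steps, Python scripts to look and compute and a shell command to move; the robot and the scene stay as the last step left them, time stands still between calls to the robot, and variables do not carry over. Pictures are saved under pics/ and viewed, at most 14 in all, crops included, and the job is handed in when it is done.

```bash
mkdir -p pics; ls; python3 - <<'E'
from rig import *
import cv2,numpy as np
for n in ("side","top"):
    im=camera(n); cv2.imwrite(f"pics/{n}0.png",im[:,:,::-1])
    c=get_calibration(n); print(n,c["vertical_fov"],c["cx"],c["cy"],c["D"],np.round(c["T"],3).tolist())
    for t in ["vase_large_round_c","vase_small_round_c","vase_large_square_c","vase_small_square_c","slab_large_round_top","slab_small_round_top","slab_large_square_top","slab_small_square_top","beaker_a_c"]:
        print(t,[(round(d["conf"],2),[int(v) for v in d["bbox"]]) for d in cut_out(n,t)])
o=get_obs();print(o["tool_rot"],o["time"])
E
```

```text
pics
side 49.78313138365615 255.51598873793387 187.02365503718815 [-0.06261181  0.          0.          0.          0.        ] [[-0.958, -0.181, 0.223, 0.224], [-0.288, 0.619, -0.731, 0.876], [-0.006, -0.764, -0.645, 0.864], [0.0, 0.0, 0.0, 1.0]]
vase_large_round_c [(0.85, [241, 218, 266, 260])]
vase_small_round_c [(0.66, [193, 170, 209, 199])]
vase_large_square_c [(0.96, [167, 221, 195, 267])]
vase_small_square_c [(0.66, [264, 275, 285, 309])]
slab_large_round_top [(0.82, [169, 300, 209, 341])]
slab_small_round_top [(0.69, [301, 136, 322, 141]), (0.68, [284, 114, 303, 129]), (0.52, [270, 131, 288, 143]), (0.43, [244, 121, 261, 133])]
slab_large_square_top [(0.87, [250, 200, 280, 223])]
slab_small_square_top [(0.53, [268, 175, 297, 198])]
beaker_a_c [(0.95, [222, 137, 239, 165]), (0.71, [167, 301, 209, 340])]
top 55.369772811699036 254.09226806720858 197.2810912643697 [-0.11295222  0.          0.          0.          0.        ] [[-0.023, -0.994, 0.105, 0.41], [-1.0, 0.025, 0.019, -0.062], [-0.021, -0.105, -0.994, 1.327], [0.0, 0.0, 0.0, 1.0]]
vase_large_round_c [(0.69, [187, 221, 211, 235])]
vase_small_round_c [(0.53, [241, 153, 254, 166])]
vase_large_square_c [(0.88, [162, 162, 188, 187]), (0.37, [122, 193, 147, 221])]
vase_small_square_c [(0.66, [156, 245, 169, 261])]
slab_large_round_top [(0.7, [120, 192, 148, 217]), (0.48, [300, 154, 319, 178]), (0.19, [350, 191, 369, 212])]
slab_small_round_top [(0.76, [345, 218, 364, 244]), (0.75, [348, 191, 368, 209]), (0.54, [355, 159, 373, 178]), (0.53, [379, 200, 397, 219])]
slab_large_square_top [(0.82, [231, 208, 263, 238])]
slab_small_square_top [(0.57, [272, 219, 295, 237])]
beaker_a_c [(0.89, [301, 155, 319, 178]), (0.54, [231, 211, 262, 236])]
[ 9.76351162e-01  2.16190672e-01 -2.10248340e-05  2.72440281e-05] 1.0
```

```bash
python3 - <<'E'
import cv2
a=cv2.imread("pics/top0.png");cv2.imwrite("pics/top0c.png",cv2.resize(a[120:320,90:430],(800,470),interpolation=cv2.INTER_CUBIC))
a=cv2.imread("pics/side0.png");cv2.imwrite("pics/side0c.png",cv2.resize(a[95:355,110:370],(600,600),interpolation=cv2.INTER_CUBIC))
E
```

```text
(no output)
```

View pics/top0c.png

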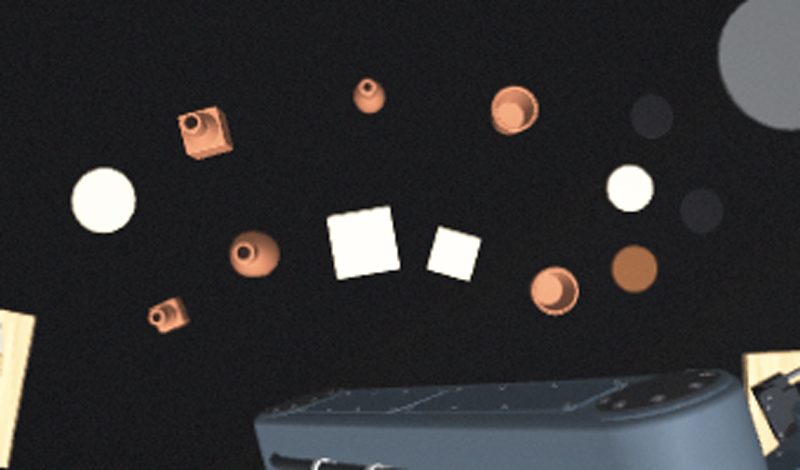

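View pics/side0c.png

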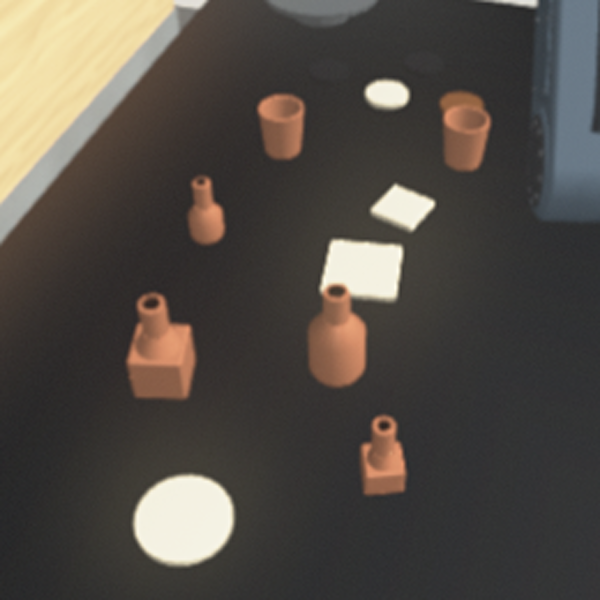

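Top picture: the small round slab candidates are pale (356,200), brown (359,234), black (367,169) and black (388,209). Only the pale one fits, because the task rules out brown and black. The vases sit at (177,174) large square, (199,228) large round, (162,253) small square and (247,160) small round. The beakers are at (310,166) and (325,243).

```bash
cat > h.py <<'E'
import cv2,numpy as np
from scipy.optimize import least_squares
from rig import *
def K(c):
    f=192/np.tan(np.radians(c["vertical_fov"]/2)); return np.array([[f,0,c["cx"]],[0,f,c["cy"]],[0,0,1]])
def proj(c,P):
    W=np.linalg.inv(np.array(c["T"])); r=cv2.Rodrigues(W[:3,:3])[0]
    return cv2.projectPoints(np.array(P,float),r,W[:3,3],K(c),np.array(c["D"]))[0][:,0]
V={"LR":(.033,.084,.015,.125),"SR":(.023,.052,.012,.09),"LS":(.035,.084,.015,.125),"SS":(.0237,.052,.012,.09)}
a=np.linspace(0,2*np.pi,48)
def circ(x,y,z,r,sq=None):
    t=a if sq is None else sq+np.pi/4+np.arange(4)*np.pi/2
    rr=r if sq is None else r*np.sqrt(2)
    return np.c_[x+rr*np.cos(t),y+rr*np.sin(t),0*t+z]
def model(c,parts,S=8):
    m=np.zeros((384*S,512*S),np.uint8)
    for p in parts:
        h=cv2.convexHull(proj(c,p).astype(np.float32)); cv2.fillConvexPoly(m,np.round((h+.5)*S-.5).astype(int),1)
    M=cv2.moments(m,True); return np.array([M["m10"],M["m01"]])/M["m00"]/S-.5+.5/S
def vase(n,x,y,z0=0,yaw=.25):
    rb,zb,rn,H={"LR":(.033,.066,.015,.125),"SR":(.023,.040,.012,.09),"LS":(.031,.066,.015,.125),"SS":(.021,.040,.012,.09)}[n]
    zs={"LR":.084,"SR":.052,"LS":.084,"SS":.052}[n]; sq=yaw if n[1]=="S" else None
    return [np.r_[circ(x,y,z0,rb,sq),circ(x,y,z0+zb,rb,sq)],np.r_[circ(x,y,z0+zb,rb,sq),circ(x,y,z0+zs,rn)],np.r_[circ(x,y,z0+zs,rn),circ(x,y,z0+H,rn)]]
def slab(n,x,y,yaw=.1):
    r={"LR":.05,"SR":.035,"LS":.048,"SS":.033}[n]; sq=yaw if n[1]=="S" else None
    return [np.r_[circ(x,y,0,r,sq),circ(x,y,.01,r,sq)]]
def masks(im):
    r,g,b=[im[:,:,i].astype(int) for i in range(3)]
    return ((r>70)&(r>1.35*b)&(r-b>35)).astype(np.uint8),((r>150)&(b>130)).astype(np.uint8)
def blob(m,px,R=8):
    n,l,s,ce=cv2.connectedComponentsWithStats(m)
    k=1+np.argmin(np.hypot(*(ce[1:]-px).T)); return ce[k],s[k,4]
def locate(build,meas,x0):
    # meas: list of (calib, centroid)
    f=lambda p:np.concatenate([model(c,build(*p))-u for c,u in meas])
    r=least_squares(f,x0,diff_step=.01); return r.x,r.fun
def ray(c,u,z):
    d=np.r_[cv2.undistortPoints(np.array([[u]],float),K(c),np.array(c["D"]))[0,0],1]
    T=np.array(c["T"]);d=T[:3,:3]@d;return (T[:3,3]+d*(z-T[2,3])/d[2])[:2]
E
python3 - <<'E'
from h import *
im={n:cv2.imread(f"pics/{n}0.png")[:,:,::-1] for n in("top","side")}
C={n:get_calibration(n) for n in im}
M={n:masks(im[n]) for n in im}
def go(kind,n,b,t,s):
    mt=blob(M["top"][kind],t); ms=blob(M["side"][kind],s) if s else None
    x0=ray(C["top"],mt[0],.05 if kind==0 else .01)
    meas=[(C["top"],mt[0])]; p1,_=locate(b,meas,x0)
    o=[p1]
    if s:
        p2,_=locate(b,[(C["side"],ms[0])],x0);p,_=locate(b,meas+[(C["side"],ms[0])],x0);o+=[p2,p]
    print(kind,n,[np.round(q*1000,1).tolist() for q in o],"R",np.hypot(*o[-1]).round(3),mt[1],ms and ms[1])
v=dict(LR=((199,228),(254,240)),SR=((247,160),(200,185)),LS=((177,174),(181,245)),SS=((162,253),(275,293)))
for n,(t,s) in v.items(): go(0,n,lambda x,y:vase(n,x,y),t,s)
v=dict(LR=((134,205),(189,320)),SR=((358,200),(278,136)),LS=((244,223),None),SS=((283,228),(284,186)))
for n,(t,s) in v.items(): go(1,n,lambda x,y:slab(n,x,y,.25 if n=="SS" else .1),t,s)
for t in((309,166),(326,244)): print("beaker",ray(C["top"],t,.037))
cv2.imwrite("pics/sr.png",cv2.resize(np.ascontiguousarray(im["top"][140:260,320:420,::-1]),(480,576),interpolation=cv2.INTER_CUBIC))
E
```

```text
0 LR [[441.8, 162.5], [440.3, 167.1], [441.1, 164.7]] R 0.471 301 851
0 SR [[682.5, -13.0], [679.9, -12.4], [681.1, -13.2]] R 0.681 152 339
0 LS [[628.4, 237.8], [628.4, 240.6], [628.6, 239.5]] R 0.673 371 1032
0 SS [[352.4, 298.8], [351.5, 300.2], [351.8, 299.7]] R 0.462 173 525
1 LR [[532.5, 408.5], [531.6, 408.9], [531.9, 408.8]] R 0.671 579 1341
1 SR [[531.4, -413.3], [529.0, -410.0], [530.5, -412.6]] R 0.672 298 182
1 LS [[457.7, 1.0]] R 0.458 742 None
1 SS [[437.5, -137.2], [435.3, -135.4], [436.4, -136.6]] R 0.457 362 316
beaker [ 0.65387332 -0.23722018]
beaker [ 0.37538188 -0.28656125]
```

View pics/sr.png

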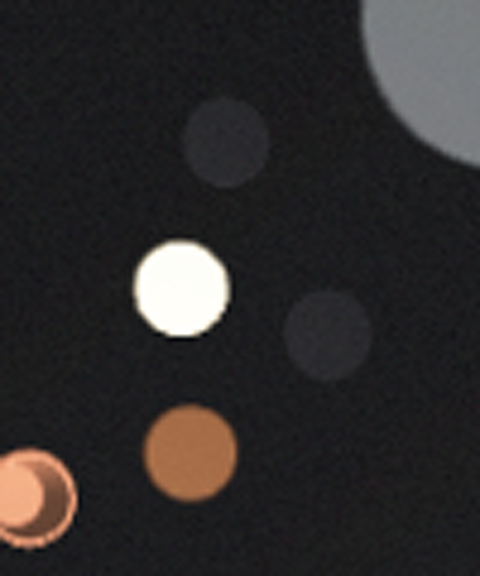

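The crop confirms the pale disc at crop (181,288), with black discs at (225,140) and (328,335) and the brown one at (190,452). All measured positions are within reach and agree between cameras to about 4 mm. First I'll square the tool to the world axes.

```bash
python3 -m inch '[0,0,0,0,0,0.07, 0,0,0,0,0,0.14, 0,0,0,0,0,0.21, 0,0,0,0,0,0.2774, 0,0,0,0,0,0.2774]' 60 10
python3 -m inch '[0.35,-0.45,0,0,0,0, 0.75,-1,0,0,0,0, 0.75,-1,0,0,0,0]'
```

```text
time: 1.42
position: [0.2639, -0.5666, 0.2446]
tool_rot: [1.0, -0.001, 0.0, 0.0]
ft_force: [0.5, -0.4, 0.2]
grip_width: 0.0637
grip_force: 0.0
time: 1.67
position: [0.3255, -0.4822, 0.2442]
tool_rot: [1.0, 0.002, 0.0, -0.002]
ft_force: [-0.8, 1.0, -0.9]
grip_width: 0.0604
grip_force: 0.0
```

```bash
for i in 1 2 3 4 5; do :; done
python3 -m inch '[0.37,-0.5,0,0,0,0, 0.744,-0.9875,0,0,0,0]' | grep pos
python3 -m inch '[0.37,-0.5,0,0,0,0, 0.744,-0.9875,0,0,0,0]' | grep pos
python3 -m inch '[0.37,-0.5,0,0,0,0, 0.744,-0.9875,0,0,0,0]' | grep pos
python3 -m inch '[0.37,-0.5,0,0,0,0, 0.744,-0.9875,0,0,0,0]' | grep pos
python3 -m inch '[0.37,-0.5,0,0,0,0, 0.744,-0.9875,0,0,0,0]' | grep pos
python3 -m inch '[0.37,-0.5,0,0,0,0, 0.744,-0.9875,0,0,0,0, 0.744,-0.9875,0,0,0,0, 0.744,-0.9875,0,0,0,0, 0.744,-0.9875,0,0,0,0]'
python3 - <<'E'
from h import *
im=camera("wrist");c=get_calibration("wrist");cv2.imwrite("pics/w1.png",im[:,:,::-1])
print(get_obs()["position"],np.round(c["T"],3).tolist(),c["vertical_fov"],c["D"])
E
```

```text
position: [0.3743, -0.4196, 0.2447]
position: [0.4248, -0.3519, 0.2447]
position: [0.475, -0.2851, 0.2448]
position: [0.5251, -0.2184, 0.2448]
position: [0.5752, -0.1517, 0.2448]
time: 2.92
position: [0.6336, -0.0739, 0.2442]
tool_rot: [1.0, 0.002, -0.0, 0.0]
ft_force: [-0.0, 0.4, -0.0]
grip_width: 0.0598
grip_force: 0.0
[ 0.63308113 -0.0749575   0.24428299] [[0.002, -0.953, -0.304, 0.718], [-1.0, -0.001, -0.001, -0.074], [0.0, 0.304, -0.953, 0.385], [0.0, 0.0, 0.0, 1.0]] 62.291428953693995 [-0.05380116  0.          0.          0.          0.        ]
```

View pics/w1.png

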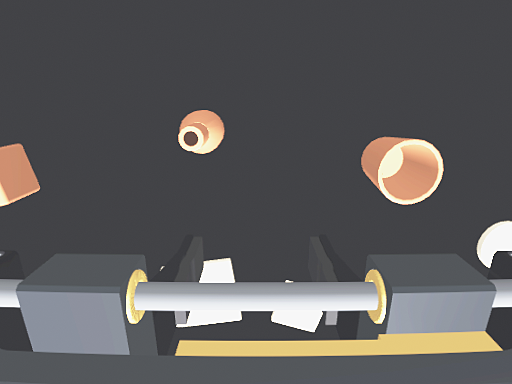

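The wrist picture shows the small round vase at (202,132) with its mouth at (190,138), and beaker A at (402,170). I'll refine the vase position from this.

```bash
cat >> h.py <<'E'
def wristv(n,px,kind=0,z0=0,yaw=.25,save=None):
    c=get_calibration("wrist");o=get_obs();im=camera("wrist")
    if save: cv2.imwrite(save,im[:,:,::-1])
    m=blob(masks(im)[kind],px);b=(lambda x,y:vase(n,x,y,z0,yaw)) if kind==0 else (lambda x,y:slab(n,x,y,yaw))
    p,_=locate(b,[(c,m[0])],ray(c,m[0],.05*(1-kind)))
    return p,m,o["position"]
E
python3 - <<'E'
from h import *
p,m,t=wristv("SR",(202,132));print(p,m,t,((p-t[:2])/.08*[1,-1]).round(3))
E
```

```text
[ 0.68857639 -0.01714694] (array([203.37353255, 124.40981857]), np.int32(937)) [ 0.63308113 -0.0749575   0.24428299] [ 0.694 -0.723]
```

```bash
python3 - <<'E'
s=open("h.py").read().replace("((r>70)&(r>1.35*b)&(r-b>35)).astype","((r>80)&(r-b>15)).astype")
open("h.py","w").write(s)
from h import *
c=get_calibration("wrist");im=cv2.imread("pics/w1.png")[:,:,::-1]
m=masks(im)[0];k=blob(m,(202,132));print(k)
M=np.zeros((384,512),np.uint8)
p,_=locate(lambda x,y:vase("SR",x,y),[(c,k[0])],(.681,-.013));print(p)
for q in vase("SR",*p): cv2.fillConvexPoly(M,cv2.convexHull(proj(c,q).astype(np.float32)).round().astype(int),1)
w=(slice(90,175),slice(150,250));mm=m[w];print(M.sum(),(M[w]&mm).sum()/(M[w]|mm).sum())
print(np.argwhere(im[w].sum(2)<1.5*0+60).mean(0)+[90,150])
print("ray mouth",ray(c,(190.5,138.5),.09))
t=get_obs()["position"];print(((p-t[:2])/.08*[1,-1]).round(3))
E
```

```text
(array([200.91965389, 131.38875155]), np.int32(1618))
[ 0.68096737 -0.01487336]
1726 0.9329479768786128
[nan nan]
ray mouth [ 0.680798   -0.01472799]
[ 0.602 -0.759]<stdin>:10: RuntimeWarning: Mean of empty slice.
  ret = um.true_divide(
```

```bash

python3 -m inch '[0.3,-0.38,0,0,0,0, 0.602,-0.755,0,0,0,0, 0.602,-0.755,0,0,0,0, 0.602,-0.755,0,0,0,0]' | grep pos
python3 -m inch '[0,0,0.4,0,0,0, 0,0,0.8,0,0,0, 0,0,1,0,0,0, 0,0,1,0,0,0]' | grep pos
python3 -m inch '[0,0,0.35,0,0,0, 0,0,0.7,0,0,0, 0,0,0.9,0,0,0, 0,0,1,0,0,0, 0,0,1.0,0,0,0, 0,0,1.0,0,0,0]'
```

```text
position: [0.6818, -0.0146, 0.2444]
position: [0.6772, -0.016, 0.1598]
time: 4.18
position: [0.6824, -0.0152, 0.0858]
tool_rot: [1.0, -0.0, 0.001, 0.0]
ft_force: [0.4, -0.4, 0.4]
grip_width: 0.0599
grip_force: 0.0
```

Now the last 8 mm down, then close on the neck.

```bash

python3 -m inch '[0,0,0.05,0,0,0, 0,0,0.1,0,0,0, 0,0,0.1,0,0,0, 0,0,0.1,0,0,0]' | grep pos
python3 -m inch '[0,0,0,0,0,0, 0,0,0,0,0,0, 0,0,0,0,0,0, 0,0,0,0,0,0, 0,0,0,0,0,0, 0,0,0,0,0,0, 0,0,0,0,0,0, 0,0,0,0,0,0, 0,0,0,0,0,0, 0,0,0,0,0,0, 0,0,0,0,0,0, 0,0,0,0,0,0]' 0 20
```

```text
position: [0.682, -0.014, 0.077]
time: 5.52
position: [0.6818, -0.014, 0.0765]
tool_rot: [1.0, 0.0, -0.0, -0.0]
ft_force: [0.3, 0.6, 0.6]
grip_width: 0.0231
grip_force: 20.0
```

```bash

python3 -m inch '[0,0,-0.1,0,0,0, 0,0,-0.3,0,0,0, 0,0,-0.6,0,0,0, 0,0,-0.85,0,0,0, 0,0,-1,0,0,0]'
python3 -m inch '[0,0,-0.2,0,0,0, 0,0,-0.45,0,0,0, 0,0,-0.6,0,0,0, 0,0,-0.6,0,0,0]' | grep -E 'pos|grip'
python3 -m inch '[-0.06,0.15,0,0,0,0, -0.16,0.42,0,0,0,0, -0.27,0.72,0,0,0,0, -0.3775,1,0,0,0,0]' | grep pos
python3 -m inch '[-0.13,0.33,0,0,0,0, -0.25,0.67,0,0,0,0, -0.3775,1,0,0,0,0]' | grep pos
python3 -m inch '[-0.13,0.33,0,0,0,0, -0.25,0.67,0,0,0,0, -0.3775,1,0,0,0,0]' | grep pos
python3 -m inch '[-0.13,0.33,0,0,0,0, -0.25,0.67,0,0,0,0, -0.3775,1,0,0,0,0]' | grep pos
python3 -m inch '[-0.11,0.28,0,0,0,0, -0.21,0.55,0,0,0,0, -0.3,0.79,0,0,0,0, -0.36,0.93,0,0,0,0, -0.3775,0.98,0,0,0,0, -0.3775,0.98,0,0,0,0, -0.3775,0.98,0,0,0,0]'
python3 - <<'E'
from h import *
c=get_calibration("wrist");t=get_obs()["position"];im=camera("wrist");cv2.imwrite("pics/w2.png",im[:,:,::-1]);print(t)
ct=get_calibration("top");im=camera("top");cv2.imwrite("pics/t2.png",im[:,:,::-1])
E
```

```text
time: 5.93
position: [0.6828, -0.0143, 0.1592]
tool_rot: [1.0, 0.0, 0.002, 0.0]
ft_force: [1.0, 0.3, -1.1]
grip_width: 0.0235
grip_force: 20.0
position: [0.6837, -0.0144, 0.208]
grip_width: 0.0233
grip_force: 20.0
position: [0.6496, -0.0952, 0.2025]
position: [0.6193, -0.1756, 0.2025]
position: [0.5889, -0.2556, 0.2025]
position: [0.5587, -0.3354, 0.2025]
time: 7.93
position: [0.5306, -0.4115, 0.2038]
tool_rot: [1.0, -0.0, -0.0, -0.001]
ft_force: [-0.4, -0.1, -0.9]
grip_width: 0.0233
grip_force: 20.0
[ 0.53055213 -0.41146008  0.20376159]
```

View pics/w2.png

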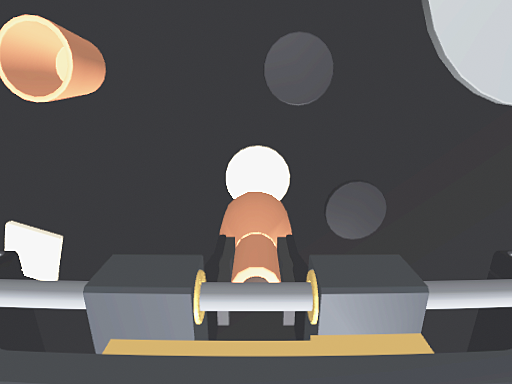

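The wrist picture shows the held vase upright, its body at (256,215), above the pale slab at (258,178). I'll refine the slab centre from its visible rim and the vase from its body edge.

```bash
cat >> h.py <<'E'
def rim(c,im,box,z,r,kind=1):
    "circle of known radius at height z from outer contour of a mask inside box (l,t,r,b)"
    m=masks(im)[kind].copy();k=np.zeros_like(m);l,t,R,b=box;k[t:b,l:R]=1
    cs=max(cv2.findContours(m*k,cv2.RETR_EXTERNAL,cv2.CHAIN_APPROX_NONE)[0],key=len)[:,0]
    cs=cs[(cs[:,1]<b-3)&(cs[:,0]>l+1)&(cs[:,0]<R-2)]
    P=np.array([ray(c,u,z) for u in cs.astype(float)])
    s=least_squares(lambda p:np.hypot(*(P-p[:2]).T)-p[2],[*P.mean(0),r],loss="soft_l1",f_scale=.001)
    s2=least_squares(lambda p:np.hypot(*(P-p).T)-r,P.mean(0),loss="soft_l1",f_scale=.001)
    return s2.x,s.x,len(P)
E
python3 - <<'E'
from h import *
c=get_calibration("wrist");im=cv2.imread("pics/w2.png")[:,:,::-1]
print("slab",rim(c,im,(215,140,300,190),.01,.035))
# held vase: model at z0 with foot=TCP-.0765
z0=.2038-.0765
for x in(.5266,.5286,.5306):
    q=proj(c,circ(x,-.4115,z0,.023));q2=proj(c,circ(x,-.4115,z0+.04,.023)); print(x,q[:,1].min().round(1),q2[:,1].min().round(1),q[:,0].min().round(1),q[:,0].max().round(1))
r=masks(im)[0];print([int(np.argmax(r[:,k])+0) for k in(246,256,266)],im[186:200,256].tolist())
E
```

```text
slab (array([ 0.53147319, -0.41156501]), array([ 0.5322179 , -0.41159167,  0.03437666]), 109)
0.5266 193.6 213.1 226.5 288.8
0.5286 190.9 209.9 226.4 288.9
0.5306 188.2 206.7 226.4 289.0
[147, 145, 146] [[247, 247, 247], [247, 247, 247], [247, 247, 247], [247, 248, 248], [249, 252, 255], [255, 255, 248], [186, 112, 79], [195, 131, 101], [198, 135, 106], [200, 136, 105], [201, 138, 105], [202, 138, 107], [203, 139, 109], [204, 141, 108]]
```

```bash

python3 -m inch '[0.03,0,0.15,0,0,0, 0.03,0,0.4,0,0,0, 0.03,0,0.65,0,0,0, 0.03,0,0.87,0,0,0, 0.03,0,1,0,0,0, 0.03,0,1,0,0,0]' |grep pos
python3 -m inch '[0,0,0.1,0,0,0, 0,0,0.25,0,0,0, 0,0,0.36,0,0,0, 0,0,0.42,0,0,0, 0,0,0.42,0,0,0, 0,0,0.42,0,0,0, 0,0,0.42,0,0,0]'
```

```text
position: [0.5322, -0.4101, 0.121]
time: 9.12
position: [0.5335, -0.4128, 0.0914]
tool_rot: [1.0, -0.0, 0.0, 0.0]
ft_force: [0.8, -0.2, -1.7]
grip_width: 0.0233
grip_force: 20.0
```

```bash

python3 -m inch '[0,0,0.013,0,0,0, 0,0,0.025,0,0,0, 0,0,0.038,0,0,0, 0,0,0.038,0,0,0]' |grep -E 'pos|ft'
python3 -m inch '[0,0,0.006,0,0,0, 0,0,0.0125,0,0,0, 0,0,0.0125,0,0,0]' |grep -E 'pos|ft'
python3 -m inch '[0,0,0.006,0,0,0, 0,0,0.0125,0,0,0, 0,0,0.0125,0,0,0]' |grep -E 'pos|ft'
```

```text
position: [0.5332, -0.4124, 0.0879]
ft_force: [-1.0, -0.3, -1.6]
position: [0.5332, -0.4124, 0.0868]
ft_force: [0.7, -0.5, -2.0]
position: [0.5334, -0.4125, 0.0865]
ft_force: [-0.5, 1.0, 2.1]
```

```bash

python3 -m inch '[0,0,0,0,0,0, 0,0,0,0,0,0, 0,0,0,0,0,0, 0,0,0,0,0,0, 0,0,0,0,0,0, 0,0,0,0,0,0]' 60 |grep -E 'pos|width'
python3 -m inch '[0,0,-0.2,0,0,0, 0,0,-0.6,0,0,0, 0,0,-1,0,0,0]' |grep -E 'pos'
python3 -m inch '[0,0,-0.5,0,0,0, 0,0,-1,0,0,0, 0,0,-1,0,0,0, 0,0,-1,0,0,0]' |grep -E 'pos'
python3 - <<'E'
from h import *
t=get_obs()["position"];c=get_calibration("wrist");im=camera("wrist");cv2.imwrite("pics/w3.png",im[:,:,::-1]);print(t)
E
```

```text
position: [0.5333, -0.4125, 0.0858]
grip_width: 0.0547
position: [0.5323, -0.4116, 0.165]
position: [0.5346, -0.4138, 0.2498]
[ 0.53460665 -0.41383823  0.24982241]
```

View pics/w3.png

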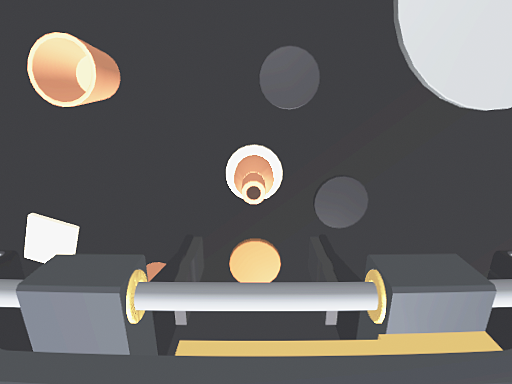

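The vase stands upright on the pale slab (254,174), with its mouth at (253,192). I'll check the centring.

```bash
python3 - <<'E'
from h import *
c=get_calibration("wrist");im=cv2.imread("pics/w3.png")[:,:,::-1]
print("slab",rim(c,im,(215,135,300,180),.01,.035)[:2]); print("mouth",ray(c,(253.3,191.8),.10))
x,y=ray(c,(253.3,191.8),.10)
for p in ((x,y),):
    v=im.copy()[:,:,::-1].copy()
    for q in [circ(*p,.01,.023),circ(*p,.10,.012)]+[circ(*rim(c,im,(215,135,300,180),.01,.035)[0],.01,.035)]:
        cv2.polylines(v,[(proj(c,q)*16).round().astype(int)],True,(0,255,0),1,cv2.LINE_AA,4)
cv2.imwrite("pics/w3c.png",cv2.resize(v[130:230,200:310],(660,600),interpolation=cv2.INTER_NEAREST))
E
```

```text
slab (array([ 0.51709095, -0.40942403]), array([ 0.54414203, -0.40889093,  0.02161793]))
mouth [ 0.53265223 -0.40981471]
```

View pics/w3c.png

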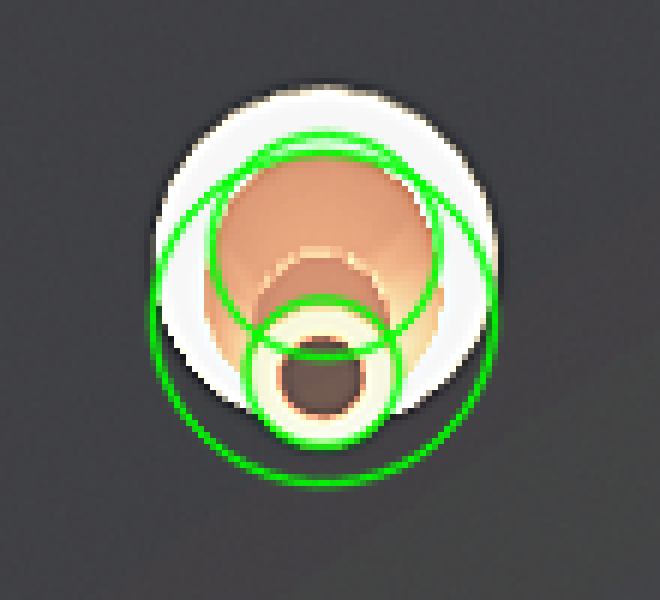

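```bash
python3 - <<'E'
from h import *
c=get_calibration("wrist");im=cv2.imread("pics/w3.png")[:,:,::-1]
P=lambda u,v,z:ray(c,(200+(u-3)/6,130+(v-3)/6),z).round(4)
print("slab far",P(326,85,.01)-[.035,0],"L/R",P(155,254,.01),P(498,254,.01))
print("foot far",P(322,156,.01)-[.023,0])
m=np.asarray(cv2.inRange(np.ascontiguousarray(im),(200,190,170),(255,255,255)))>0
m[:130]=0;m[175:]=0;m[:,:215]=0;m[:,300:]=0
pts=[(k,np.argmax(m[:,k])) for k in range(228,282)if m[:,k].any()]
W=np.array([ray(c,(u,v-.5),.01) for u,v in pts if v<170])
print("fit",least_squares(lambda p:np.hypot(*(W-p).T)-.035,W.mean(0)-[.02,0]).x)
E
```

```text
slab far [ 0.5306 -0.41  ] L/R [ 0.5314 -0.3753] [ 0.5314 -0.4448]
foot far [ 0.5284 -0.4092]
fit [ 0.52935534 -0.40949278]
```

Centring is good to about 2 mm. Next is the large square vase.

```bash

python3 -m inch '[0.02,-0.4,0,0,0,0, 0.056,-0.9,0,0,0,0, 0.056,-0.99,0,0,0,0]' |grep pos
python3 -m inch '[0.03,-0.5,0,0,0,0, 0.056,-0.99,0,0,0,0]' |grep pos
python3 -m inch '[0.03,-0.5,0,0,0,0, 0.056,-0.99,0,0,0,0]' |grep pos
python3 -m inch '[0.03,-0.5,0,0,0,0, 0.056,-0.99,0,0,0,0]' |grep pos
python3 -m inch '[0.03,-0.5,0,0,0,0, 0.056,-0.99,0,0,0,0]' |grep pos
python3 -m inch '[0.03,-0.5,0,0,0,0, 0.056,-0.99,0,0,0,0]' |grep pos
python3 -m inch '[0.03,-0.5,0,0,0,0, 0.056,-0.99,0,0,0,0]' |grep pos
python3 -m inch '[0.03,-0.5,0,0,0,0, 0.056,-0.95,0,0,0,0, 0.056,-0.99,0,0,0,0, 0.056,-0.99,0,0,0,0, 0.056,-0.99,0,0,0,0]' |grep -E 'pos|time'
python3 - <<'E'
from h import *
c=get_calibration("wrist");t=get_obs()["position"];im=camera("wrist");cv2.imwrite("pics/w4.png",im[:,:,::-1]);print(t)
u=proj(c,[[.6286,.2395,.05]])[0];print(u)
k=blob(masks(im)[0],u);print(k)
p,_=locate(lambda x,y:vase("LS",x,y),[(c,k[0])],(.6286,.2395));print(p,proj(c,[[*p,.125]]))
E
```

```text
position: [0.536, -0.3265, 0.2431]
position: [0.5412, -0.2532, 0.2437]
position: [0.5453, -0.1727, 0.2438]
position: [0.5498, -0.0934, 0.244]
position: [0.5542, -0.0143, 0.244]
position: [0.5587, 0.0647, 0.244]
position: [0.5632, 0.1438, 0.2439]
time: 12.75
position: [0.568, 0.2207, 0.2442]
[0.56804769 0.22066196 0.24424944]
[237.95670258 120.84235367]
(array([238.44159544, 118.2017094 ]), np.int32(3510))
[0.63120182 0.23819056] [[234.67876154 124.43738335]]
```

View pics/w4.png

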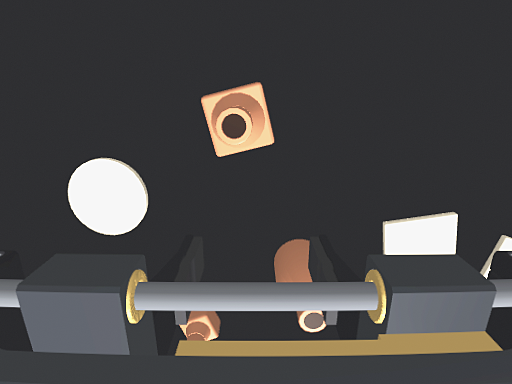

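The wrist picture shows the large square vase at (238,119) with its mouth at (234,126), which matches the fit. I'll grasp its neck.

```bash

python3 -m inch '[0.4,-0.11,0,0,0,0, 0.775,-0.22,0,0,0,0, 0.775,-0.22,0,0,0,0, 0.775,-0.22,0,0,0,0]' |grep pos
python3 -m inch '[0,0,0.4,0,0,0, 0,0,0.8,0,0,0, 0,0,1,0,0,0, 0,0,1,0,0,0]' |grep pos
python3 -m inch '[0,0,0.25,0,0,0, 0,0,0.5,0,0,0, 0,0,0.65,0,0,0, 0,0,0.65,0,0,0, 0,0,0.65,0,0,0]' |grep pos
python3 -m inch '[0,0,0,0,0,0, 0,0,0,0,0,0, 0,0,0,0,0,0, 0,0,0,0,0,0, 0,0,0,0,0,0, 0,0,0,0,0,0, 0,0,0,0,0,0, 0,0,0,0,0,0, 0,0,0,0,0,0, 0,0,0,0,0,0]' 0 25
```

```text
position: [0.6323, 0.2366, 0.245]
position: [0.6266, 0.2363, 0.161]
position: [0.6309, 0.2382, 0.1143]
time: 14.72
position: [0.6312, 0.2386, 0.1143]
tool_rot: [1.0, 0.0, 0.0, 0.0]
ft_force: [-1.3, -0.7, 4.4]
grip_width: 0.0293
grip_force: 25.0
```

```bash

python3 -m inch '[0,0,-0.08,0,0,0, 0,0,-0.25,0,0,0, 0,0,-0.5,0,0,0, 0,0,-0.75,0,0,0, 0,0,-1,0,0,0]' | grep -E 'pos|ft|grip'
python3 -m inch '[0,0,-0.3,0,0,0, 0,0,-0.55,0,0,0, 0,0,-0.75,0,0,0, 0,0,-0.75,0,0,0]' | grep -E 'pos|ft|grip'
python3 -m inch '[-0.07,0.09,0,0,0,0, -0.2,0.27,0,0,0,0, -0.36,0.49,0,0,0,0, -0.544,0.741,0,0,0,0]' |grep pos
python3 -m inch '[-0.18,0.25,0,0,0,0, -0.36,0.49,0,0,0,0, -0.544,0.741,0,0,0,0]' |grep pos
python3 -m inch '[-0.18,0.25,0,0,0,0, -0.36,0.49,0,0,0,0, -0.544,0.741,0,0,0,0]' |grep pos
python3 -m inch '[-0.18,0.25,0,0,0,0, -0.34,0.47,0,0,0,0, -0.46,0.64,0,0,0,0, -0.544,0.741,0,0,0,0, -0.544,0.741,0,0,0,0, -0.544,0.741,0,0,0,0, -0.544,0.741,0,0,0,0]'
python3 - <<'E'
from h import *
c=get_calibration("wrist");t=get_obs()["position"];im=camera("wrist");cv2.imwrite("pics/w5.png",im[:,:,::-1]);print(t)
import pickle;pickle.dump((c,t),open("w5.pkl","wb"))
E
```

```text
position: [0.6298, 0.2389, 0.1931]
ft_force: [0.8, 0.3, -3.9]
grip_width: 0.0294
grip_force: 25.0
position: [0.6326, 0.2395, 0.2573]
ft_force: [2.2, -0.3, -3.2]
grip_width: 0.0295
grip_force: 25.0
position: [0.5851, 0.1789, 0.251]
position: [0.5409, 0.1191, 0.2514]
position: [0.4974, 0.0601, 0.2518]
time: 16.88
position: [0.4573, 0.002, 0.2536]
tool_rot: [1.0, 0.0, 0.0, -0.0]
ft_force: [-0.1, 0.7, -3.9]
grip_width: 0.0296
grip_force: 25.0
[0.45732599 0.00204954 0.25359352]
```

View pics/w5.png

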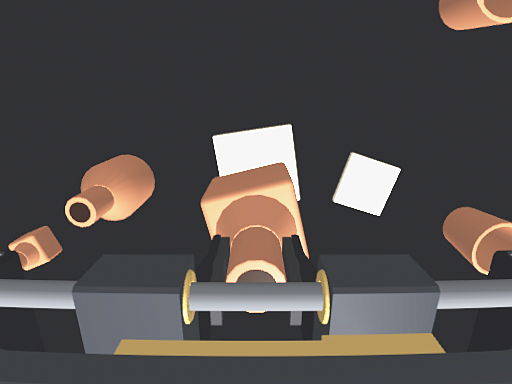

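The held large square vase is upright at (252,195) over its slab, whose far corners are at (213,135) and (291,124). The small square slab is at (366,184) and the large round vase at (118,187). I'll fit these.

```bash
cat >> h.py <<'E'
def sqfit(c,im,box,h,p0):
    r,g,b=[im[:,:,i].astype(int) for i in range(3)]
    m=((r>190)&(b>190)).astype(np.uint8);l,t,R,B=box;k=np.zeros_like(m);k[t:B,l:R]=1
    cs=max(cv2.findContours(m*k,cv2.RETR_EXTERNAL,cv2.CHAIN_APPROX_NONE)[0],key=len)[:,0]
    cs=cs[(cs[:,1]<B-3)&(cs[:,0]>l+1)&(cs[:,0]<R-2)]
    P=np.array([ray(c,u,.01) for u in cs.astype(float)])
    def f(p):
        d=P-p[:2];C,S=np.cos(p[2]),np.sin(p[2]);u=d@[C,S];v=d@[-S,C]
        return np.maximum(abs(u),abs(v))-h+.0003
    return min((least_squares(f,[*p0,a],loss="soft_l1",f_scale=.001) for a in np.arange(-.7,.8,.2)),key=lambda s:s.cost)
E
python3 - <<'E'
from h import *
import pickle;c,t=pickle.load(open("w5.pkl","rb"));im=cv2.imread("pics/w5.png")[:,:,::-1]
for b,h,p0 in(((205,115,305,163),.048,(.457,.001)),((325,145,410,222),.033,(.4364,-.1366))):
    s=sqfit(c,im,b,h,p0);print(s.x,np.abs(s.fun).mean())
k=blob(masks(im)[0],(118,187));print("LR",k,locate(lambda x,y:vase("LR",x,y),[(c,k[0])],(.441,.165))[0])
# held vase: x of far foot edge corner
z0=t[2]-.1143
for dx in(-.003,0,.003):
  print(dx,proj(c,circ(t[0]+dx,t[1],z0,.031,.25)).round(1).tolist(),proj(c,[[t[0]+dx,t[1],z0+.125]]).round(1).tolist())
cv2.imwrite("pics/w5c.png",cv2.resize(np.ascontiguousarray(im[110:320,190:320,::-1]),(390*95//100,600),interpolation=cv2.INTER_CUBIC))
E
```

```text
[0.45699933 0.00159704 0.14612238] 0.0004129193636082671
[ 0.43674962 -0.13611307 -0.30704023] 0.00035878268283000677
LR (array([113.40579357, 189.29600779]), np.int32(4108)) [0.44392371 0.16185107]
-0.003 [[211.2, 179.5], [231.4, 245.4], [300.1, 229.4], [284.3, 161.1]] [[257.4, 290.3]]
0 [[211.0, 175.9], [231.3, 242.3], [300.2, 226.2], [284.4, 157.5]] [[257.4, 284.9]]
0.003 [[210.9, 172.4], [231.3, 239.2], [300.4, 223.0], [284.5, 153.8]] [[257.4, 279.4]]
```

View pics/w5c.png

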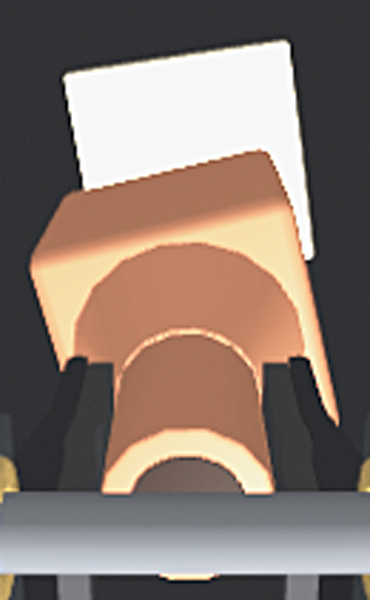

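```bash

python3 -m inch '[0.0125,0,0.12,0,0,0, 0.0125,0,0.36,0,0,0, 0.0125,0,0.62,0,0,0, 0.0125,0,0.85,0,0,0, 0.0125,0,1,0,0,0, 0.0125,0,1,0,0,0]' |grep pos
python3 -m inch '[0,0,0.12,0,0,0, 0,0,0.28,0,0,0, 0,0,0.42,0,0,0, 0,0,0.52,0,0,0, 0,0,0.55,0,0,0, 0,0,0.55,0,0,0, 0,0,0.55,0,0,0]' |grep -E 'pos|ft'
python3 -m inch '[0,0,0,0,0,0, 0,0,0,0,0,0, 0,0,0,0,0,0]' |grep -E 'pos|ft'
```

```text
position: [0.4569, 0.0027, 0.1717]
position: [0.4586, 0.0017, 0.1303]
ft_force: [-0.4, -0.4, -3.6]
position: [0.4583, 0.0015, 0.1304]
ft_force: [-0.5, -0.3, -4.1]
```

```bash

python3 -m inch '[0,0,0.013,0,0,0, 0,0,0.03,0,0,0, 0,0,0.05,0,0,0, 0,0,0.055,0,0,0, 0,0,0.055,0,0,0]' |grep -E 'pos|ft'
python3 -m inch '[0,0,0.006,0,0,0, 0,0,0.01,0,0,0, 0,0,0.01,0,0,0]' |grep -E 'pos|ft'
python3 -m inch '[0,0,0.006,0,0,0, 0,0,0.01,0,0,0, 0,0,0.01,0,0,0]' |grep -E 'pos|ft'
```

```text
position: [0.4578, 0.0016, 0.1253]
ft_force: [0.1, 0.6, -3.9]
position: [0.458, 0.0016, 0.1247]
ft_force: [0.3, 0.3, -3.7]
position: [0.4581, 0.0015, 0.1242]
ft_force: [-0.6, 0.0, -0.3]
```

```bash

python3 -m inch '[0,0,0,0,0,0, 0,0,0,0,0,0, 0,0,0,0,0,0, 0,0,0,0,0,0, 0,0,0,0,0,0, 0,0,0,0,0,0]' 60 |grep -E 'pos|width'
python3 -m inch '[0,0,-0.2,0,0,0, 0,0,-0.6,0,0,0, 0,0,-1,0,0,0]' |grep -E 'pos'
python3 -m inch '[0,0,-0.4,0,0,0, 0,0,-0.6,0,0,0, 0,0,-0.6,0,0,0]' |grep -E 'pos'
python3 -m inch '[-0.18,-0.4,0,0,0,0, -0.394,-0.869,0,0,0,0]' |grep -E 'pos'
python3 -m inch '[-0.18,-0.4,0,0,0,0, -0.394,-0.869,0,0,0,0, -0.394,-0.869,0,0,0,0, -0.394,-0.869,0,0,0,0, -0.394,-0.869,0,0,0,0]' |grep -E 'pos|time'
python3 - <<'E'
from h import *
c=get_calibration("wrist");t=get_obs()["position"];im=camera("wrist");cv2.imwrite("pics/w6.png",im[:,:,::-1]);print(t)
u=proj(c,[[.441,.1647,.05]])[0]
k=blob(masks(im)[0],u);print(u,k)
p,_=locate(lambda x,y:vase("LR",x,y),[(c,k[0])],(.441,.1647));print(p,proj(c,[[*p,.125]]))
s=camera("side");cv2.imwrite("pics/s6.png",s[:,:,::-1])
E
```

```text
position: [0.4581, 0.0016, 0.1239]
grip_width: 0.0575
position: [0.4569, 0.0018, 0.2039]
position: [0.4604, 0.0011, 0.2557]
position: [0.4277, 0.0702, 0.2518]
time: 20.77
position: [0.3949, 0.1406, 0.2514]
[0.39492211 0.14062333 0.25142189]
[233.78033012 134.76528992] (array([234.37317582, 132.12126477]), np.int32(2878))
[0.44421628 0.16319108] [[229.63329075 141.00982637]]
```

View pics/w6.png

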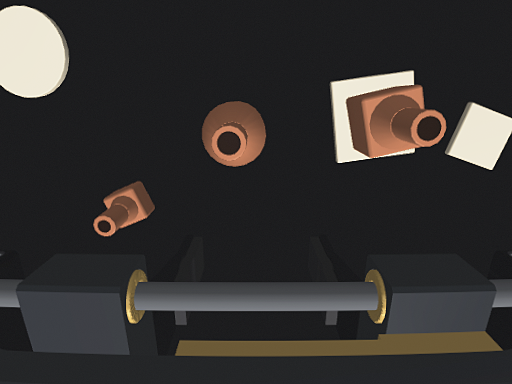

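The large square vase stands on its slab at (385,120). The large round vase is at (234,133) with its mouth at (229,141), and the small square vase is at (128,205). Next I'll grasp the large round one.

```bash

python3 -m inch '[0.3,-0.14,0,0,0,0, 0.6,-0.287,0,0,0,0, 0.6,-0.287,0,0,0,0, 0.6,-0.287,0,0,0,0]' |grep pos
python3 -m inch '[0,0,0.4,0,0,0, 0,0,0.8,0,0,0, 0,0,1,0,0,0, 0,0,1,0,0,0]' |grep pos
python3 -m inch '[0,0,0.25,0,0,0, 0,0,0.5,0,0,0, 0,0,0.68,0,0,0, 0,0,0.68,0,0,0, 0,0,0.68,0,0,0]' |grep pos
python3 -m inch '[0,0,0,0,0,0, 0,0,0,0,0,0, 0,0,0,0,0,0, 0,0,0,0,0,0, 0,0,0,0,0,0, 0,0,0,0,0,0, 0,0,0,0,0,0, 0,0,0,0,0,0, 0,0,0,0,0,0, 0,0,0,0,0,0]' 0 25
```

```text
position: [0.4448, 0.1625, 0.2516]
position: [0.4395, 0.1619, 0.1687]
position: [0.4429, 0.163, 0.1179]
time: 22.78
position: [0.4431, 0.1636, 0.1178]
tool_rot: [1.0, 0.0, 0.0, 0.0]
ft_force: [-0.2, -1.7, 5.5]
grip_width: 0.0293
grip_force: 25.0
```

```bash
python3 - <<'E'
from h import *
im=cv2.imread("pics/s6.png")[:,:,::-1];c=get_calibration("side")
k=blob(masks(im)[0],proj(c,[[.457,.0,.06]])[0]);print(k,locate(lambda x,y:vase("LS",x,y,.01),[(c,k[0])],(.457,0))[0])
k=blob(masks(im)[0],proj(c,[[.530,-.41,.05]])[0]);print(k,locate(lambda x,y:vase("SR",x,y,.01),[(c,k[0])],(.53,-.41))[0])
E
```

```text
(array([288.5       , 185.88888889]), np.int32(198)) [0.40166016 0.        ]
(array([282.03669725, 118.97247706]), np.int32(109)) [ 0.52532988 -0.46388132]
```

```bash

python3 -m inch '[0,0,-0.08,0,0,0, 0,0,-0.25,0,0,0, 0,0,-0.5,0,0,0, 0,0,-0.75,0,0,0, 0,0,-1,0,0,0]' | grep -E 'pos|ft|grip'
python3 -m inch '[0,0,-0.3,0,0,0, 0,0,-0.55,0,0,0, 0,0,-0.75,0,0,0, 0,0,-0.75,0,0,0]' | grep -E 'pos|ft|grip'
python3 -m inch '[0.03,-0.09,0,0,0,0, 0.1,-0.28,0,0,0,0, 0.18,-0.5,0,0,0,0, 0.278,-0.767,0,0,0,0]' |grep pos
python3 -m inch '[0.09,-0.25,0,0,0,0, 0.18,-0.5,0,0,0,0, 0.278,-0.767,0,0,0,0]' |grep pos
python3 -m inch '[0.09,-0.25,0,0,0,0, 0.18,-0.5,0,0,0,0, 0.278,-0.767,0,0,0,0]' |grep pos
python3 -m inch '[0.09,-0.25,0,0,0,0, 0.17,-0.48,0,0,0,0, 0.23,-0.65,0,0,0,0, 0.278,-0.767,0,0,0,0, 0.278,-0.767,0,0,0,0, 0.278,-0.767,0,0,0,0, 0.278,-0.767,0,0,0,0]'
python3 - <<'E'
from h import *
import pickle
c=get_calibration("wrist");t=get_obs()["position"];im=camera("wrist");cv2.imwrite("pics/w7.png",im[:,:,::-1]);print(t)
pickle.dump((c,t),open("w7.pkl","wb"))
E
```

```text
position: [0.442, 0.1636, 0.1979]
ft_force: [0.5, 0.3, -2.3]
grip_width: 0.0295
grip_force: 25.0
position: [0.4445, 0.164, 0.2603]
ft_force: [0.2, -0.9, -2.4]
grip_width: 0.0293
grip_force: 25.0
position: [0.4639, 0.2252, 0.2555]
position: [0.4862, 0.2873, 0.2549]
position: [0.5084, 0.3487, 0.2545]
time: 24.95
position: [0.5311, 0.4081, 0.2563]
tool_rot: [1.0, -0.0, -0.001, 0.001]
ft_force: [-0.2, 0.2, -2.2]
grip_width: 0.0292
grip_force: 25.0
[0.53107341 0.40812339 0.25631706]
```

View pics/w7.png

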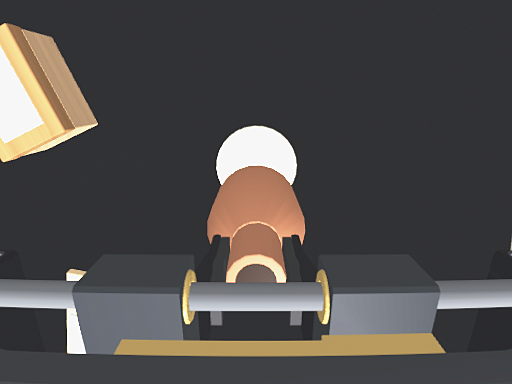

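The large round vase hangs upright at (256,200) over its slab at (257,165). I'll fit both.

```bash
python3 - <<'E'
from h import *
import pickle;c,t=pickle.load(open("w7.pkl","rb"));im=cv2.imread("pics/w7.png")[:,:,::-1]
r,g,b=[im[:,:,i].astype(int) for i in range(3)]
m=(r>190)&(b>190);pts=[(k,np.argmax(m[100:180,k])+100-.5) for k in range(222,293) if m[100:180,k].any()]
W=np.array([ray(c,u,.01) for u in pts]);print("slab",least_squares(lambda p:np.hypot(*(W-p).T)-.05,W.mean(0)-[.02,0]).x)
v=[(k,np.argmin(m[130:200,k])+130-.5) for k in range(236,278)]
W=np.array([ray(c,u,t[2]-.1178) for u in v]);print("foot",least_squares(lambda p:np.hypot(*(W-p).T)-.033,W.mean(0)-[.02,0]).x,"tcp",t)
E
```

```text
slab [0.53237531 0.40815207]
foot [0.53268346 0.40306601] tcp [0.53107341 0.40812339 0.25631706]
```

```bash

python3 -m inch '[0.015,0,0.12,0,0,0, 0.015,0,0.36,0,0,0, 0.015,0,0.62,0,0,0, 0.015,0,0.85,0,0,0, 0.015,0,1,0,0,0, 0.015,0,1,0,0,0]' |grep pos
python3 -m inch '[0,0,0.12,0,0,0, 0,0,0.28,0,0,0, 0,0,0.42,0,0,0, 0,0,0.51,0,0,0, 0,0,0.54,0,0,0, 0,0,0.54,0,0,0, 0,0,0.54,0,0,0, 0,0,0.54,0,0,0]' |grep -E 'pos|ft'
```

```text
position: [0.5311, 0.4073, 0.1739]
position: [0.5335, 0.4094, 0.135]
ft_force: [0.6, 0.8, -2.7]
```

```bash

python3 -m inch '[0,0,0.015,0,0,0, 0,0,0.04,0,0,0, 0,0,0.065,0,0,0, 0,0,0.075,0,0,0, 0,0,0.075,0,0,0]' |grep -E 'pos|ft'
python3 -m inch '[0,0,0.006,0,0,0, 0,0,0.01,0,0,0, 0,0,0.01,0,0,0]' |grep -E 'pos|ft'
```

```text
position: [0.5329, 0.409, 0.1281]
ft_force: [-0.5, 1.1, -2.7]
position: [0.5332, 0.4091, 0.128]
ft_force: [-1.0, -0.8, 0.7]
```

```bash

python3 -m inch '[0,0,0,0,0,0, 0,0,0,0,0,0, 0,0,0,0,0,0, 0,0,0,0,0,0, 0,0,0,0,0,0, 0,0,0,0,0,0]' 60 |grep -E 'pos|width'
python3 -m inch '[0,0,-0.2,0,0,0, 0,0,-0.6,0,0,0, 0,0,-1,0,0,0]' |grep -E 'pos'
python3 -m inch '[0,0,-0.4,0,0,0, 0,0,-0.6,0,0,0, 0,0,-0.6,0,0,0]' |grep -E 'pos'
python3 -m inch '[-0.3,0.2,0,0,0,0, -0.697,0.434,0,0,0,0]' |grep -E 'pos'
python3 -m inch '[-0.35,0.22,0,0,0,0, -0.697,0.434,0,0,0,0]' |grep -E 'pos'
python3 -m inch '[-0.35,0.22,0,0,0,0, -0.697,0.434,0,0,0,0]' |grep -E 'pos'
python3 -m inch '[-0.35,0.22,0,0,0,0, -0.697,0.434,0,0,0,0, -0.697,0.434,0,0,0,0, -0.697,0.434,0,0,0,0, -0.697,0.434,0,0,0,0]' |grep -E 'pos|time'
python3 - <<'E'
from h import *
c=get_calibration("wrist");t=get_obs()["position"];im=camera("wrist");cv2.imwrite("pics/w8.png",im[:,:,::-1]);print(t)
u=proj(c,[[.3518,.2997,.04]])[0]
k=blob(masks(im)[0],u);print(u,k)
p,_=locate(lambda x,y:vase("SS",x,y),[(c,k[0])],(.3518,.2997));print(p,proj(c,[[*p,.09]]))
M=np.zeros((384,512),np.uint8)
for q in vase("SS",*p): cv2.fillConvexPoly(M,cv2.convexHull(proj(c,q).astype(np.float32)).round().astype(int),1)
print(M.sum()); d,m=0,masks(im)[0]
y,x=np.mgrid[:384,:512];hole=(np.hypot(x-u[0],y-u[1])<60)&(im.sum(2)<150)&(cv2.morphologyEx(m,cv2.MORPH_CLOSE,np.ones((15,15)))>0)
if hole.any(): h=np.argwhere(hole).mean(0)[::-1];print("mouth px",h,hole.sum(),ray(c,h,.088))
E
```

```text
position: [0.5331, 0.4091, 0.1275]
grip_width: 0.0574
position: [0.5321, 0.4085, 0.2067]
position: [0.5356, 0.4105, 0.2612]
position: [0.4786, 0.3745, 0.2546]
position: [0.4193, 0.3383, 0.254]
position: [0.3635, 0.3036, 0.2543]
time: 28.75
position: [0.3108, 0.2705, 0.2554]
[0.31080643 0.27048325 0.25543936]
[230.25580779 138.3197863 ] (array([232.49187935, 135.3712297 ]), np.int32(1293))
[0.35380874 0.29770893] [[228.25527255 142.56476169]]
1623
mouth px [227.13138686 143.53284672] 137 [0.35260926 0.29899237]
```

```bash

python3 -m inch '[0.26,-0.18,0,0,0,0, 0.527,-0.354,0,0,0,0, 0.527,-0.354,0,0,0,0, 0.527,-0.354,0,0,0,0]' |grep pos
python3 -m inch '[0,0,0.4,0,0,0, 0,0,0.8,0,0,0, 0,0,1,0,0,0, 0,0,1,0,0,0]' |grep pos
python3 -m inch '[0,0,0.3,0,0,0, 0,0,0.65,0,0,0, 0,0,0.9,0,0,0, 0,0,1,0,0,0, 0,0,1,0,0,0, 0,0,1,0,0,0]' |grep -E 'pos|ft'
python3 -m inch '[0,0,0.06,0,0,0, 0,0,0.12,0,0,0, 0,0,0.17,0,0,0, 0,0,0.17,0,0,0, 0,0,0.17,0,0,0]' |grep -E 'pos|ft'
```

```text
position: [0.3545, 0.2996, 0.2552]
position: [0.3494, 0.297, 0.1722]
position: [0.3527, 0.2987, 0.0961]
ft_force: [0.7, 0.6, 0.4]
position: [0.3522, 0.2985, 0.082]
ft_force: [0.9, -0.6, 0.3]
```

```bash

python3 -m inch '[0,0,0,0,0,0, 0,0,0,0,0,0, 0,0,0,0,0,0, 0,0,0,0,0,0, 0,0,0,0,0,0, 0,0,0,0,0,0, 0,0,0,0,0,0, 0,0,0,0,0,0, 0,0,0,0,0,0, 0,0,0,0,0,0, 0,0,0,0,0,0]' 0 20 | grep -E 'pos|grip'
python3 -m inch '[0,0,-0.08,0,0,0, 0,0,-0.25,0,0,0, 0,0,-0.5,0,0,0, 0,0,-0.75,0,0,0, 0,0,-1,0,0,0]' | grep -E 'pos|ft|grip'
python3 -m inch '[0,0,-0.33,0,0,0, 0,0,-0.66,0,0,0, 0,0,-1,0,0,0, 0,0,-1,0,0,0]' | grep -E 'pos|ft|grip'
```

```text
position: [0.3522, 0.2985, 0.0819]
grip_width: 0.0234
grip_force: 20.0
position: [0.3518, 0.2983, 0.1629]
ft_force: [-0.5, 0.9, -1.4]
grip_width: 0.0235
grip_force: 20.0
position: [0.3547, 0.2999, 0.2469]
ft_force: [0.2, 1.1, 0.0]
grip_width: 0.0233
grip_force: 20.0
```

```bash

python3 -m inch '[0.02,0.1,0,0,0,0, 0.06,0.33,0,0,0,0, 0.12,0.6,0,0,0,0, 0.176,0.905,0,0,0,0]' |grep pos
python3 -m inch '[0.06,0.3,0,0,0,0, 0.12,0.6,0,0,0,0, 0.176,0.905,0,0,0,0]' |grep pos
python3 -m inch '[0.06,0.3,0,0,0,0, 0.12,0.6,0,0,0,0, 0.176,0.905,0,0,0,0]' |grep pos
python3 -m inch '[0.06,0.3,0,0,0,0, 0.12,0.6,0,0,0,0, 0.176,0.905,0,0,0,0]' |grep pos
python3 -m inch '[0.06,0.3,0,0,0,0, 0.12,0.6,0,0,0,0, 0.176,0.905,0,0,0,0]' |grep pos
python3 -m inch '[0.06,0.3,0,0,0,0, 0.11,0.57,0,0,0,0, 0.15,0.78,0,0,0,0, 0.176,0.905,0,0,0,0, 0.176,0.905,0,0,0,0, 0.176,0.905,0,0,0,0, 0.176,0.905,0,0,0,0]'
python3 - <<'E'
from h import *
c=get_calibration("wrist");t=get_obs()["position"];im=camera("wrist");cv2.imwrite("pics/w9.png",im[:,:,::-1]);print(t)
for b in((200,120,320,185),(200,120,320,178)):
    s=sqfit(c,im,b,.033,(.4364,-.136));print(s.x,np.abs(s.fun).mean())
E
```

```text
position: [0.3649, 0.2249, 0.2405]
position: [0.3788, 0.152, 0.2404]
position: [0.3928, 0.0798, 0.2404]
position: [0.4069, 0.0076, 0.2404]
position: [0.4209, -0.0646, 0.2403]
time: 33.97
position: [0.4356, -0.1347, 0.2412]
tool_rot: [1.0, 0.0, -0.001, -0.001]
ft_force: [-1.1, 0.5, -0.8]
grip_width: 0.0234
grip_force: 20.0
[ 0.43559592 -0.1346791   0.24118012]
[ 0.43658422 -0.13660112 -0.29956781] 0.00037372736420452805
[ 0.43657304 -0.13663725 -0.29964572] 0.0003701064982909735
```

View pics/w9.png

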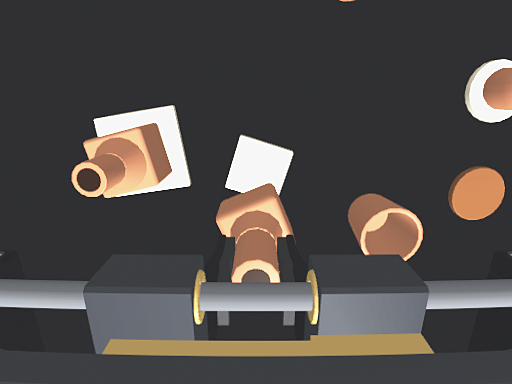

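The small square vase hangs upright at (254,225) over its slab at (258,163). The large square vase stands on its slab at (145,150). I'll lower it now.

```bash

python3 -m inch '[0.015,0.021,0.12,0,0,0, 0.015,0.021,0.36,0,0,0, 0.015,0.021,0.62,0,0,0, 0.015,0.021,0.85,0,0,0, 0.015,0.021,1,0,0,0, 0.015,0.021,1,0,0,0]' |grep pos
python3 -m inch '[0,0,0.12,0,0,0, 0,0,0.33,0,0,0, 0,0,0.56,0,0,0, 0,0,0.72,0,0,0, 0,0,0.78,0,0,0, 0,0,0.78,0,0,0, 0,0,0.78,0,0,0, 0,0,0.78,0,0,0]' |grep -E 'pos|ft'
```

```text
position: [0.4361, -0.1359, 0.1594]
position: [0.4386, -0.1378, 0.1003]
ft_force: [-1.1, -0.1, -2.2]
```

```bash

python3 -m inch '[-0.01,-0.01,0.015,0,0,0, -0.01,-0.01,0.04,0,0,0, -0.01,-0.01,0.065,0,0,0, -0.01,-0.01,0.08,0,0,0, -0.01,-0.01,0.08,0,0,0, -0.01,-0.01,0.08,0,0,0]' |grep -E 'pos|ft'
python3 -m inch '[0,0,0.006,0,0,0, 0,0,0.01,0,0,0, 0,0,0.01,0,0,0]' |grep -E 'pos|ft'
```

```text
position: [0.4371, -0.1368, 0.093]
ft_force: [0.1, -0.1, -1.4]
position: [0.4371, -0.1368, 0.0923]
ft_force: [0.1, -0.4, -1.2]
```

```bash

python3 -m inch '[0,0,0.006,0,0,0, 0,0,0.01,0,0,0, 0,0,0.01,0,0,0]' |grep -E 'pos|ft'
python3 -m inch '[0,0,0.004,0,0,0, 0,0,0.004,0,0,0]' |grep -E 'pos|ft'
```

```text
position: [0.4373, -0.1369, 0.0918]
ft_force: [-0.4, -0.2, 3.5]
position: [0.4373, -0.137, 0.0918]
ft_force: [-2.6, -0.6, 6.6]
```

```bash

python3 -m inch '[0,0,-0.006,0,0,0, 0,0,-0.006,0,0,0, 0,0,-0.006,0,0,0, 0,0,-0.006,0,0,0, 0,0,-0.006,0,0,0, 0,0,-0.006,0,0,0]' 60 |grep -E 'pos|width'
python3 -m inch '[0,0,-0.2,0,0,0, 0,0,-0.6,0,0,0, 0,0,-1,0,0,0]' |grep -E 'pos'
python3 -m inch '[0,0,-0.5,0,0,0, 0,0,-1,0,0,0, 0,0,-1,0,0,0]' |grep -E 'pos'
python3 -m inch '[-0.2,0.5,0,0,0,0, -0.4,0.9,0,0,0,0, -0.4,0.9,0,0,0,0]' |grep -E 'pos'
python3 -m inch '[0,0.5,0,0,0,0, 0,0.9,0,0,0,0, 0,0.9,0,0,0,0, 0,0.9,0,0,0,0]' |grep -E 'pos|time'
python3 - <<'E'
from h import *
S={}
for n in("top","side","wrist"):
    im=camera(n);cv2.imwrite(f"pics/f_{n}.png",im[:,:,::-1]);S[n]=im
a=cv2.resize(np.ascontiguousarray(S["top"][130:300,100:420,::-1]),(480,255),interpolation=cv2.INTER_CUBIC)
b=cv2.resize(np.ascontiguousarray(S["side"][95:355,110:370,::-1]),(320,320),interpolation=cv2.INTER_CUBIC)
w=cv2.resize(np.ascontiguousarray(S["wrist"][:260,:,::-1]),(480,244))
o=np.zeros((580,800,3),np.uint8);o[:255,:480]=a;o[:320,480:]=b;o[330:574,:480]=w;cv2.imwrite("pics/f.png",o)
SL=dict(LR=(.5319,.4088),SR=(.5305,-.4115),LS=(.457,.0013),SS=(.4366,-.1366))
for n in SL:
  for cam in("top","side"):
    c=get_calibration(cam);k=blob(masks(S[cam])[0],proj(c,[[*SL[n],.05]])[0])
    p=locate(lambda x,y:vase(n,x,y,.01),[(c,k[0])],SL[n])[0];print(n,cam,((p-SL[n])*1000).round(1),k[1])
E
```

```text
position: [0.4371, -0.1367, 0.0915]
grip_width: 0.0546
position: [0.4361, -0.1362, 0.1715]
position: [0.4411, -0.1389, 0.2584]
position: [0.404, -0.2136, 0.2519]
time: 37.93
position: [0.4049, -0.2819, 0.2509]
LR top [-0.6 -6. ] 476
LR side [-9.8 15.8] 1772
SR top [3.  3.1] 233
SR side [-6.4 23.9] 382
LS top [-0.  0.] 364
LS side [-13.9 -10.2] 1765
SS top [ 3.4 -0. ] 246
SS side [  9.7 114.5] 1765
```

View pics/f.png

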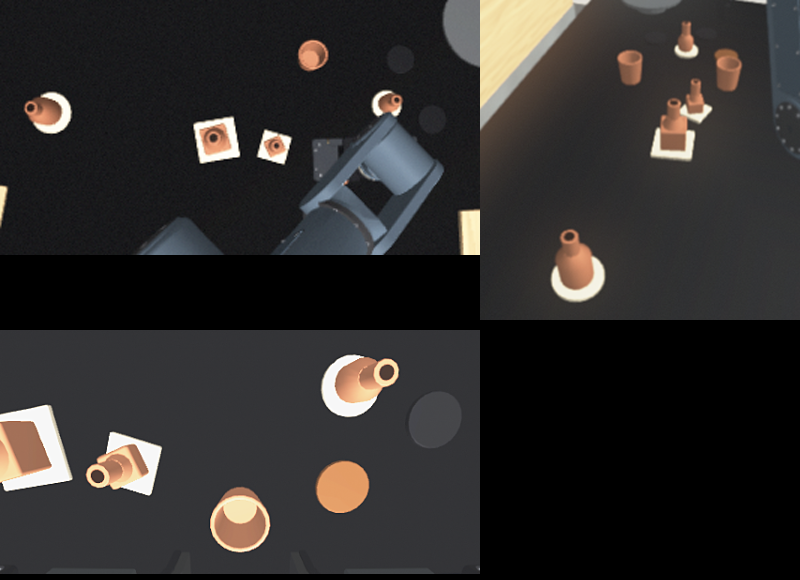

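All four vases stand upright on the matching slabs and both beakers are in place. The looser mask catches slab edges, so I'll recheck the centring with the tighter one.

```bash
python3 - <<'E'
from h import *
SL=dict(LR=(.5319,.4088),SR=(.5305,-.4115),LS=(.457,.0013),SS=(.4366,-.1366))
for cam in("top","side"):
  im=cv2.imread(f"pics/f_{cam}.png")[:,:,::-1];c=get_calibration(cam);r,b=im[:,:,0].astype(int),im[:,:,2].astype(int)
  m=((r>70)&(r>1.35*b)&(r-b>35)).astype(np.uint8)
  for n in SL:
    k=blob(m,proj(c,[[*SL[n],.06]])[0])
    p=locate(lambda x,y:vase(n,x,y,.01),[(c,k[0])],SL[n])[0];print(n,cam,((p-SL[n])*1000).round(1),k[1])
E
```

```text
LR top [0.8 1.2] 353
SR top [ 4.  -1.3] 159
LS top [0.4 0. ] 300
SS top [1.4 0.6] 134
LR side [-0.   1.3] 1090
SR side [ 1.4 -1.8] 232
LS side [-1.1  0.4] 751
SS side [ 0.3 -1. ] 330
```

```bash
python3 -c "
from rig import *
print(hand_in())"
```

```text
the job is handed in; nothing more can be done
None
```

The job is handed in: all four vases stand upright on their matching pale slabs, centred to within about 2 mm (the small round one perhaps 4 mm), and both beakers are where they were.

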